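# Close up the tile curing oven

### The arm

A 6-joint arm with a two-finger parallel gripper is mounted at the origin on the work surface. World frame = base frame: x ahead of the robot, y to its left, z up, the work surface at z = 0. Lengths are in mm, angles in degrees, forces in N, time in s.
With the tool pointing down it reaches from about 225 to 725 mm from the base axis. Payload 3.1 kg.
Tool frame: the origin (TCP) lies at the very end of the fingers, on their centre line; the grasp point (between the pads) lies 19 mm behind it; y points along the fingers, z is the direction in which the jaws open and shut, and the axes are right-handed (so a half turn about y gives the same grasp; the last joint's range is limited). The gripper opens to 85 mm and grips with 20 to 120 N. Pads are 22 mm wide; open, the fingers measure 114 mm over their backs; the gripper's body (76 mm by 85 mm) begins 54 mm behind the grasp point. The pads swing forward as they close: fully open they stand 13 mm farther back than shut.
Start: joints at [59.427, 2.75, 5.684, 92.934, 0, 82.678], TCP at [207.252, 482.353, 231.312] pointing down, gripper open.
Joint ranges: [-166.93, 166.93], [-56.73, 111.36], [-69.38, 81.34], [-121.58, 131.49], [-85.45, 84.26], [-180, 180]. Speed limits (degrees/s): [159.86, 159.86, 180, 180, 180, 180].

### API

Orientations are given as a 3x3 rotation matrix whose columns are the frame's x, y, z axes.
In Python, from cell import manip gives the robot as it stands.
- The arm moves only by the tool move_arm, never from a script. Its argument "commands" is a list of rows, each a list of 3 entries, a list of its own where there are three numbers: the closure in counts, from 0 (fully open) to 255 (shut), then the shift along the tool's x, y, z in mm, then the turn, a rotation vector about the tool's x, y, z in rad. In form: [[fingers, [dx, dy, dz], [ax, ay, az]], ...]. A call has 1 to 12 rows; each row is the pose to reach, as a shift and turn from the pose commanded when the call began, along the tool's axes at that moment; what a row does not reach only later rows make up. A row lasts 1/12 s, in which the tool goes at most 41.7 mm and 7.16 degrees, less where a joint would pass 70% of its speed; a pose out of reach is approached as far as the arm can. A call with a gripper value outside its range is refused whole. The fingers move at their own pace and stop on an object; the grip force is fixed at half the most. Time passes only in rows, so rows that repeat a pose let the fingers close. It gives the time, the measured TCP pose, the force and the opening at its end, in the units of the state.
- manip.observe(): the state, without advancing time (a new reading comes with each control period).
- manip.snapshot(name): name is "scene" or "top" or "wrist"; returns a dict with "img" (480x640x3 uint8, red, green, blue), "depth" (480x640 float32, mm along the optical axis (not along the pixel's ray), 0 where there is no reading), "fx", "fy", "cx", "cy" (pixels), "rvec" (rotation vector, rad) and "tvec" (3), from world to camera coordinates, as OpenCV has them; the wrist camera has in their place "tool_from_camera" (4x4, takes a point from camera to tool coordinates, whose origin is the TCP and whose axes are the tool frame's). Camera axes: x right, y down, z forward; pixel columns grow to the right and rows downward; lengths in mm; the calibration is good to about 2 mm. A picture is of the moment at which its call begins: read the wrist's pose just before it.
- manip.sign_off(): hands the job in, once; it reports no verdict.
Trained networks look in the newest picture that a camera, given by its name, has taken for a name from the list of things; names that differ only in an ending like _2 or _b are one class to them, and where a whole thing is asked for, a point or a joint stands for the part that bears it (a point fixed in the world has none). Each returns a list of dicts, best first, with "confidence" (0 to 1); they miss things now and then, are a little off and sometimes report something else, mostly with a low value. They report only what shows in the picture. A call takes as long as a camera call. They do not tell look-alikes from the thing itself.
- manip.look_for(camera, query): "rect" ([centre column, centre row, width, height] as shares, 0 to 1, of the picture: columns of its width, rows of its height, round what is visible of it).
- manip.silhouettes(camera, query): "mask" (480x640 bool, what is visible of it) and "rect" ([centre column, centre row, width, height] as shares, 0 to 1, of the picture: columns of its width, rows of its height, round what is visible of it).
- manip.spot_point(camera, query): "position" ([column, row] as shares, 0 to 1, of the picture: columns of its width, rows of its height: a listed point, or the origin of a listed thing).
The state is a dict: "time": time; "qpos": joint angles; "qd": joint speeds; "effort": joint torques, N m; "tcp_pos": TCP position; "orientation": TCP orientation; "ft_force": force on the tool from outside, world axes, zero at the start; "ft_torque": the same for the moment, N m; "grip_width": finger opening in mm.
Only numpy, scipy, OpenCV 4.12 (cv2) and the standard library are available. Lean on these libraries where they do the work, as an engineer would, in place of code of your own. Each camera call takes 0.05 s, during which the arm holds its last target. There are 200 camera calls.

### The job

The curing oven is loaded but not closed up. First lift the red paint pot out of the door's way and stand it upright, wholly on the round cork coaster; then, with the door still wide open, push the tile tray fully home against its stop inside the oven; last, push the door shut without slamming it until it clicks onto its catch and stays fully shut. Do not disturb the crate, the bottle, the tile stack or the cup.

Things in the scene. Friction and masses are not known exactly. Their poses are not given: they have to be found in the camera images.
- oven: Blue benchtop curing oven, fixed, 220 x 220 mm, 130 mm high. Origin: centre of its underside, on the bench. x points level from front to back, y to the left seen facing the front, z up. Open front plane at x = -110 mm; opening y = -83 to 83, z = 45 to 120 mm; chamber floor 45 mm above the bench, rear stop at x = +48 mm. The roof (z 120 to 130) begins at the front plane.
- door (a joint): Angle of the grey door with amber window about a vertical hinge at the oven's x = -110, y = -110 mm: 0 = shut, grows as it opens (anticlockwise from above) to 1.9 rad. It stays where left. Below about 0.07 rad a sprung catch resists (about 5 N at the free edge); past 0.025 it snaps the door in and holds it at 0.
- door_hinge (a point): Point on the hinge axis at the door's top edge, 118 mm above the bench. Axes turn with the door: y from hinge to free edge, x from outer to inner face (closing direction), z up; parallel to the oven's when shut. Door: 210 mm wide, inner rim at x = 0, outer face at x = -22 mm, 30 to 118 mm above the bench. A nub for the catch stands 15 mm out of the inner side, 185 mm from the hinge.
- door_push (a point): Point on the door's flat outer face (the one to push on), 150 mm from the hinge, 90 mm above the bench; axes as for door_hinge.
- tray: Loose wooden tray, 16 tiles fixed in it, 160 (x) by 150 mm, 0.55 kg, on the chamber floor, sticking out of the front. Origin: centre of its underside; x points into the oven. Front board 8 mm thick, 45 mm tall (top 90 mm above the bench), outer face at x = -80 mm; other sides 22 mm high. At its stop its origin is at oven x = -32 mm, the board 2 mm proud of the front; the hollow door clears it.
- pot: Loose, closed red paint pot with a white cap, upright cylinder of 44 mm diameter, 85 mm high, about 0.16 kg. Origin: centre of its underside; z up. It stands on the bench in the path of the door.
- coaster: Round cork coaster fixed to the bench, 100 mm diameter, 4 mm thick. Origin: centre of its underside.
- crate: Bystander: small open plywood crate of tiles, 70 x 110 mm, 45 mm high, standing by the hinge side of the oven. Origin: centre of its underside.
- thinner: Bystander: green glass bottle, 50 mm diameter, 110 mm high, standing just beyond the door's swing. Origin: centre of its underside.
- stack: Bystander: stack of three tiles held together, 26 x 36 mm, 60 mm high, near the coaster. Origin: centre of its underside.
- cup: Bystander: blue ceramic cup, 72 mm rim diameter, 80 mm high, near the coaster. Origin: centre of its underside.
Mind the look-alikes: they are no part of the job. What is shaped like the pot but purple is not meant.

How it is judged:
By the outcome, as a careful person would: the job done as asked, in the order asked, and still so for the second after the job is handed in, with the robot touching nothing.
It also fails if it takes over 67 s, if anything falls off the work surface, if the arm or the gripper's body presses on something with over 40 N, if the wrist force passes 120 N, or if a joint passes its speed limit or range.

## Working session

There is one attempt and no reset: what is moved stays moved. The work goes in short steps, Python scripts to look and compute and a tool call to move; the robot and the scene stay as the last step left them, time stands still between calls to the robot, and variables do not carry over. Pictures are saved under pics/ and viewed, about 8 in all and at most 12, crops included, and the job is handed in when it is done.

Besides the shell and the picture viewer there is one more tool, called after ">>>" by a JSON object that holds its "api" and its "payload". move_arm: Moves the arm, as the interface text tells. Its arguments: {"type":"object","properties":{"commands":{"type":"array"}},"required":["commands"]}

```bash
mkdir -p pics; ls
cat > h.py <<'E'
import numpy as np,cv2
from cell import manip
def save(s,n): cv2.imwrite('pics/'+n,s['img'][:,:,::-1])
def T(s):
    R=cv2.Rodrigues(np.array(s['rvec'],float))[0]; return R,np.array(s['tvec'],float).ravel()
def cloud(s,st=None):
    d=s['depth']; v,u=np.mgrid[:480,:640]
    P=np.stack([(u-s['cx'])/s['fx']*d,(v-s['cy'])/s['fy']*d,d],-1)
    if 'tool_from_camera' in s:
        M=np.array(s['tool_from_camera']); P=P@M[:3,:3].T+M[:3,3]
        P=P@np.array(st['orientation']).T+np.array(st['tcp_pos'])
    else:
        R,t=T(s); P=(P-t)@R
    P[d==0]=np.nan
    return P
E
python3 - <<'E'
from h import *
np.set_printoptions(precision=1,suppress=True)
o=manip.observe(); print(o)
ims=[]
for c in ['scene','top']:
    s=manip.snapshot(c); save(s,c+'0.png'); P=cloud(s); np.savez(c+'0.npz',P=P,img=s['img'])
    for q in ['oven','door','tray','pot','coaster','crate','thinner','stack','cup']:
        for r in manip.silhouettes(c,q)[:3]:
            m=r['mask']; X=P[m]; X=X[~np.isnan(X[:,0])]
            a=np.array(r['rect'])*[640,480,640,480]
            print(c,q,round(r['confidence'],2),a.round(), np.percentile(X,2,axis=0),np.percentile(X,98,axis=0) if len(X) else '')
    for q in ['door_hinge','door_push']:
        print(c,q,[(round(r['confidence'],2),(np.array(r['position'])*[640,480]).round(1)) for r in manip.spot_point(c,q)[:2]])
E
```

```text
pics
{'time': 0.0, 'qpos': array([59.4,  2.8,  5.6, 92.9, -0. , 82.7]), 'qd': array([-0. , -0. , -0. ,  0.1, -0. , -0. ]), 'effort': array([  0. , -33.9,  32. ,   0. ,  -0. ,  -0. ]), 'tcp_pos': array([206.9, 481.8, 230.1]), 'orientation': array([[ 0.9, -0. ,  0.4],
       [-0.4, -0. ,  0.9],
       [-0. , -1. , -0. ]]), 'ft_force': array([-0.3, -1.1,  0.6]), 'ft_torque': array([-0.,  0.,  0.]), 'grip_width': 85.3709411402361}
scene oven 0.93 [213. 180. 231. 144.] [ 482.1 -345.9   21. ] [713.   87.3 133.6]
scene door 0.67 [288. 201.  78.  85.] [498.1 -97.8  32.4] [572.5 100.9 121.2]
scene door 0.35 [218. 208.  73.  66.] [ 541.4 -164.2   46.4] [690.  -74.9  92.6]
scene door 0.25 [413. 271.  48.  40.] [480.1 251.5  -0.1] [568.7 341.5   8.5]
scene tray 0.83 [216. 209.  78.  70.] [ 541.7 -164.    48.6] [690.4 -75.2  92.9]
scene pot 0.92 [334. 274.  14.  38.] [610.9 142.3   5. ] [651.  181.7  88.4]
scene pot 0.85 [250. 323.  28.  42.] [778.7  43.9   6.5] [818.2  82.9  88.4]
scene pot 0.79 [267. 243.  22.  37.] [606.7  -9.6   5.6] [645.9  28.   88.6]
scene coaster 0.9 [414. 269.  49.  44.]
[... 887 characters left out ...]
y 0.39 [193. 340.  50.  41.] [391.7 287.3   1.1] [454.3 352.4  80.7]
top pot 0.9 [376. 231.  27.  37.] [600.1 -11.4   5.6] [641.1  28.6  86.5]
top pot 0.76 [288. 226.  23.  33.] [605.  140.5  -0.4] [646.6 181.4  86.5]
top pot 0.73 [347. 142.  27.  35.] [772.3  42.9  -0.2] [811.6  83.6  86.3]
top coaster 0.86 [216. 286.  52.  54.] [475.  252.6  -1.8] [565.6 342.8   6. ]
top crate 0.69 [436. 356.  69.  73.] [ 354.7 -148.1    2.7] [466.  -55.2  45.5]
top thinner 0.64 [331. 186.  25.  37.] [688.2  63.1  12. ] [725.  108.4 110.3]
top stack 0.98 [162. 278.  25.  20.] [514.8 370.6   3. ] [540.7 404.9  61.9]
top door_hinge [(0.81, array([448.8, 293.3]))]
top door_push [(0.72, array([353.1, 279.6]))]
```

Run:
```python
import cv2
a=cv2.imread('pics/top0.png')[100:420,120:620]; cv2.imwrite('pics/topc.png',cv2.resize(a,(800,512)))
a=cv2.imread('pics/scene0.png')[100:370,90:490]; cv2.imwrite('pics/scc.png',cv2.resize(a,(800,540),interpolation=cv2.INTER_CUBIC))
```

```text
(no output)
```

View pics/topc.png

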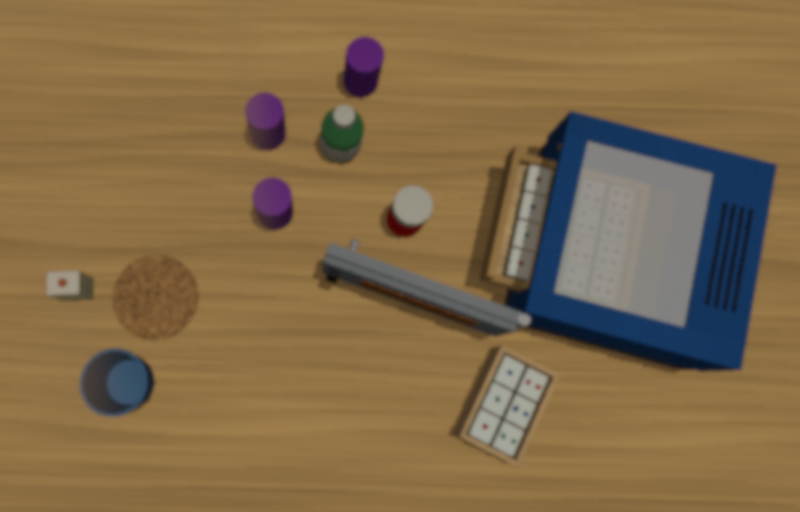

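View pics/scc.png

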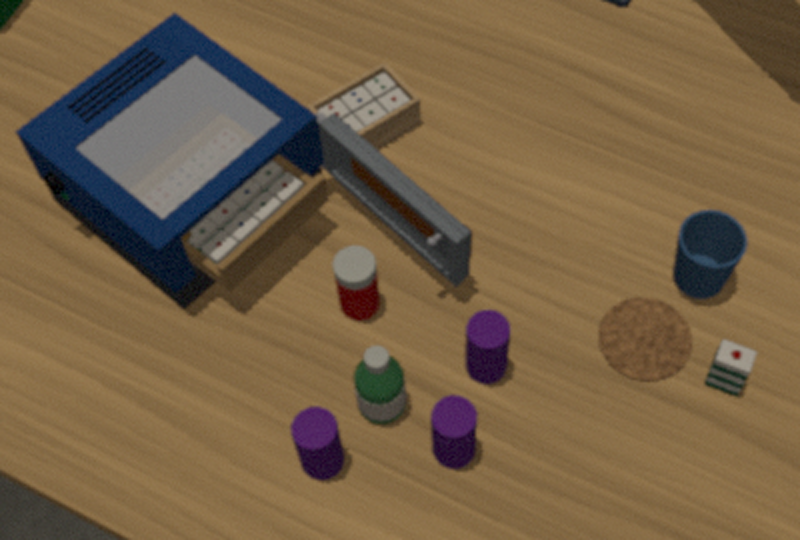

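Both pictures show the candidates for the pot. In the top crop these are the red one with a white cap at (410,210) and purple ones at (363,65), (265,120) and (272,203). I choose the red and white one, which is at full-image (376,231), about world (622,9). The door is open about 95°, the tray sticks out, and the coaster is at crop (155,297) with the stack and cup nearby.

Run:
```python
from h import *
np.set_printoptions(precision=1,suppress=True)
for c in ['scene','top']:
    f=np.load(c+'0.npz'); P=f['P'].reshape(-1,3); I=f['img'].reshape(-1,3).astype(int)
    x,y,z=P.T
    ov=(z>124)&(z<138)&(x>430)&(y<90)&(x<760)
    print(c,'roof',cv2.minAreaRect(P[ov,:2].astype(np.float32)),ov.sum(), z[ov].mean())
    dr=(z>111)&(z<124)&(x>440)&(x<600)&(y>-110)&(y<110)&(abs(I[:,0]-I[:,2])<30)
    print('door',cv2.minAreaRect(P[dr,:2].astype(np.float32)),dr.sum(),z[dr].mean())
    tb=(z>84)&(z<95)&(x>500)&(x<720)&(y<-60)&(y>-170)
    print('board',cv2.minAreaRect(P[tb,:2].astype(np.float32)),tb.sum())
    cap=(z>80)&(z<92)&(x>590)&(x<665)&(y>-25)&(y<45)
    print('cap',cv2.minEnclosingCircle(P[cap,:2].astype(np.float32)),cap.sum())
    co=(z>-3)&(z<14)&(x>465)&(x<580)&(y>240)&(y<355)&(I[:,0]-I[:,2]>0)
    for n,g in [('cup',(z>70)&(z<90)&(x>370)&(x<480)&(y>270)&(y<370)),('stack',(z>55)&(z<70)&(x>500)&(x<560)&(y>360)&(y<415))]:
        print(n,cv2.minAreaRect(P[g,:2].astype(np.float32)))
s=manip.snapshot('top')
for c in ['top','scene']:
    m=manip.silhouettes(c,'coaster')[0]['mask']
    P=np.load(c+'0.npz')['P'][m]; print(c,'coaster',cv2.minEnclosingCircle(P[:,:2][~np.isnan(P[:,0])].astype(np.float32)),np.nanmean(P,axis=0))
a=s['img'][200:260,340:420,::-1]; b=np.load('scene0.npz')['img'][213:273,227:307,::-1]
cv2.imwrite('pics/crop.png',cv2.resize(np.hstack([a,b]),(800,300),interpolation=cv2.INTER_CUBIC))
```

```text
scene roof ((587.010009765625, -235.2272186279297), (226.57073974609375, 223.0328826904297), 76.67838287353516) 9131 129.50669196723405
door ((534.4600219726562, -3.8934860229492188), (218.76393127441406, 50.34156799316406), 76.79844665527344) 1016 117.79227838851725
board ((612.4926147460938, -115.06108856201172), (60.45231628417969, 228.6216583251953), 77.52716827392578) 469
cap ((624.4478149414062, 5.654709815979004), 23.23447608947754) 329
cup ((425.1680908203125, 320.2923278808594), (71.22394561767578, 72.18077087402344), 40.21258544921875)
stack ((530.9834594726562, 387.966064453125), (29.853731155395508, 35.6332893371582), 5.475667953491211)
top roof ((585.4095458984375, -234.29132080078125), (222.0236358642578, 221.58035278320312), 76.3481216430664) 17426 127.72046374931725
door ((529.775634765625, -4.022552490234375), (218.0995330810547, 55.59470748901367), 79.26859283447266) 1810 116.32312883251917
board ((618.334716796875, -108.63899993896484), (44.48916244506836, 213.46664428710938), 75.4138412475586) 478
cap ((621.79833984375, 7.367289066314697), 22.057756423950195) 475
cup ((422.94622802734375, 320.7166748046875), (70.98301696777344, 70.09992980957031), 44.72769546508789)
stack ((528.2236938476562, 388.30877685546875), (25.279844284057617, 35.551246643066406), 1.9402456283569336)
top coaster ((521.4508056640625, 297.816650390625), 49.89292526245117) [520.6 297.2   2.7]
scene coaster ((521.7684326171875, 295.4584045410156), 52.280418395996094) [524.4 297.3   4.4]
```

View pics/crop.png

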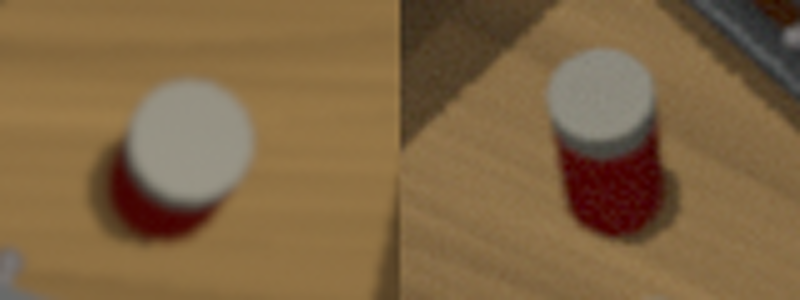

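The close crop confirms the chosen pot is red with a white cap. Next I write a planning helper.

```bash
cat >> h.py <<'E'
from scipy.spatial.transform import Rotation as Ro
OV=np.array([586,-234.8]); A=np.radians(-103.5)
def ov(x,y,a=A): # oven -> world xy
    c,s=np.cos(a),np.sin(a); return OV+[c*x-s*y,s*x+c*y]
def w2o(p):
    c,s=np.cos(A),np.sin(A); d=np.array(p)[...,:2]-OV; return np.stack([d@[c,s],d@[-s,c]],-1)
def rot(jaw): # tool pointing down, jaw axis at world angle (deg)
    a=np.radians(jaw); z=np.array([np.cos(a),np.sin(a),0]); y=np.array([0,0,-1.]); return np.stack([np.cross(y,z),y,z],1)
def plan(p,jaw,st=None):
    st=st or manip.observe(); R0=np.array(st['orientation']); 
    d=R0.T@(np.array(p)-st['tcp_pos']); r=Ro.from_matrix(R0.T@rot(jaw)).as_rotvec()
    return d.round(1),r.round(3)
E
python3 - <<'E'
from h import *
o=manip.observe(); R=o['orientation']; print(np.degrees(np.arctan2(R[1,2],R[0,2])))
print(plan([622.5,7,180],37))
E
```

```text
66.75012867752712
(array([ 569.2,   51.3, -272.8]), array([ 0.   ,  0.519, -0.   ]))
```

>>> {"api": "move_arm", "payload": {"commands": [[0, [569, 51, -273], [0, 0.519, 0]], [0, [569, 51, -273], [0, 0.519, 0]], [0, [569, 51, -273], [0, 0.519, 0]], [0, [569, 51, -273], [0, 0.519, 0]], [0, [569, 51, -273], [0, 0.519, 0]], [0, [569, 51, -273], [0, 0.519, 0]], [0, [569, 51, -273], [0, 0.519, 0]], [0, [569, 51, -273], [0, 0.519, 0]], [0, [569, 51, -273], [0, 0.519, 0]], [0, [569, 51, -273], [0, 0.519, 0]], [0, [569, 51, -273], [0, 0.519, 0]], [0, [569, 51, -273], [0, 0.519, 0]]]}}

```text
time: 2.35
tcp_pos: [536.1, 105.0, 191.0]
orientation: [[0.602, 0.001, 0.799], [-0.799, 0.0, 0.602], [0.0, -1.0, 0.001]]
ft_force: [0.6, 1.5, 0.4]
grip_width: 85.6
```

Run:
```python
from h import *
print(plan([622.5,7,180],37))
```

```text
(array([130.3,  11.1,  10. ]), array([-0.001, -0.   ,  0.   ]))
```

>>> {"api": "move_arm", "payload": {"commands": [[0, [130, 11, 10], [0, 0, 0]], [0, [130, 11, 10], [0, 0, 0]], [0, [130, 11, 10], [0, 0, 0]], [0, [130, 11, 10], [0, 0, 0]], [0, [130, 11, 10], [0, 0, 0]], [0, [130, 11, 10], [0, 0, 0]]]}}

```text
time: 2.85
tcp_pos: [620.8, 9.2, 179.6]
orientation: [[0.601, -0.002, 0.799], [-0.799, 0.001, 0.601], [-0.002, -1.0, -0.001]]
ft_force: [-0.0, 0.5, -0.3]
grip_width: 85.0
```

Run:
```python
from h import *
np.set_printoptions(precision=1,suppress=True)
o=manip.observe(); s=manip.snapshot('wrist'); save(s,'w1.png'); P=cloud(s,o); print(o['tcp_pos'],np.nanmin(P[...,2]),np.nanmax(P[...,2]))
x,y,z=P.reshape(-1,3).T
cap=(z>78)&(z<95)&(abs(x-622)<40)&(abs(y-7)<40); print(cap.sum(),cv2.minEnclosingCircle(P.reshape(-1,3)[cap,:2].astype(np.float32)) if cap.any() else '')
tb=(z>84)&(z<96)&(y<-45)&(x>540); 
if tb.sum()>5: print(tb.sum(),cv2.minAreaRect(P.reshape(-1,3)[tb,:2].astype(np.float32)))
print(plan([622.5,7,31],37,o))
```

```text
[620.8   9.2 179.6] -760.2050031662997 268.37554570294145
3354 ((623.9002685546875, 7.128952503204346), 21.962718963623047)
2667 ((620.1139526367188, -92.19192504882812), (10.169536590576172, 149.96701049804688), 77.17900085449219)
(array([  3. , 148.5,   0.2]), array([ 0., -0., -0.]))
```

View pics/w1.png

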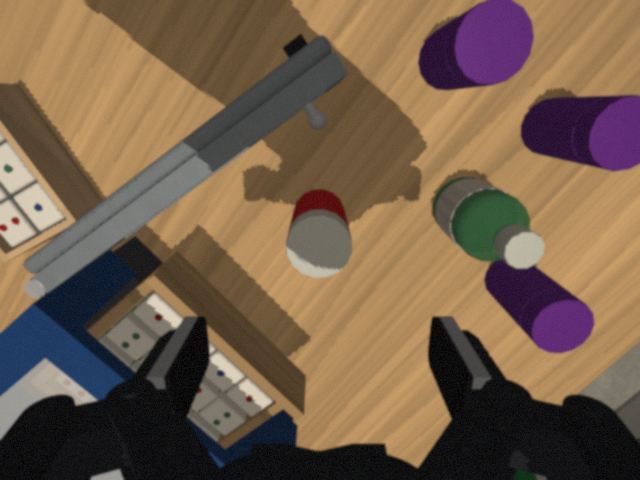

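The wrist view shows the red pot with its white cap at (320,235), between the fingers, with the bottle at (490,225) and the door nub at (315,115), both clear. The cap centre measures (623.9, 7.1), so I descend and grip there.

>>> {"api": "move_arm", "payload": {"commands": [[0, [3.5, 35, 1], [0, 0, 0]], [0, [3.5, 70, 1], [0, 0, 0]], [0, [3.5, 100, 1], [0, 0, 0]], [0, [3.5, 125, 1], [0, 0, 0]], [0, [3.5, 140, 1], [0, 0, 0]], [0, [3.5, 148, 1], [0, 0, 0]], [0, [3.5, 148, 1], [0, 0, 0]], [255, [3.5, 148, 1], [0, 0, 0]], [255, [3.5, 148, 1], [0, 0, 0]], [255, [3.5, 148, 1], [0, 0, 0]], [255, [3.5, 148, 1], [0, 0, 0]], [255, [3.5, 148, 1], [0, 0, 0]]]}}

```text
time: 3.9
tcp_pos: [625.7, 6.6, 34.6]
orientation: [[0.602, 0.004, 0.799], [-0.799, -0.001, 0.602], [0.003, -1.0, 0.003]]
ft_force: [-1.0, 0.1, 5.4]
grip_width: 42.8
```

>>> {"api": "move_arm", "payload": {"commands": [[255, [0, 0, 0], [0, 0, 0]], [255, [0, 0, 0], [0, 0, 0]], [255, [0, 0, 0], [0, 0, 0]], [255, [0, -2, 0], [0, 0, 0]], [255, [0, -5, 0], [0, 0, 0]]]}}

```text
time: 4.32
tcp_pos: [623.7, 7.0, 36.6]
orientation: [[0.602, -0.001, 0.799], [-0.799, 0.0, 0.602], [-0.001, -1.0, -0.001]]
ft_force: [-0.8, -0.2, -2.0]
grip_width: 42.9
```

Run:
```python
from h import *
print(plan([623.7,7,167],37)); print(plan([522.5,297,167],37)); print(plan([522.5,297,45],37))
```

```text
(array([-2.000e-01, -1.304e+02, -1.000e-01]), array([ 0.001,  0.   , -0.001]))
(array([-292.7, -130.2,   93.7]), array([ 0.001,  0.   , -0.001]))
(array([-292.5,   -8.2,   93.7]), array([ 0.001,  0.   , -0.001]))
```

>>> {"api": "move_arm", "payload": {"commands": [[255, [0, -25, 0], [0, 0, 0]], [255, [0, -55, 0], [0, 0, 0]], [255, [0, -90, 0], [0, 0, 0]], [255, [0, -120, 0], [0, 0, 0]], [255, [-15, -130, 5], [0, 0, 0]], [255, [-45, -130, 14], [0, 0, 0]], [255, [-75, -130, 24], [0, 0, 0]], [255, [-110, -130, 35], [0, 0, 0]], [255, [-145, -130, 46], [0, 0, 0]], [255, [-180, -130, 58], [0, 0, 0]], [255, [-215, -130, 69], [0, 0, 0]], [255, [-245, -130, 78], [0, 0, 0]]]}}

```text
time: 5.32
tcp_pos: [536.5, 252.2, 165.5]
orientation: [[0.603, -0.003, 0.798], [-0.798, 0.0, 0.603], [-0.002, -1.0, -0.002]]
ft_force: [0.3, -0.3, -2.1]
grip_width: 43.2
```

>>> {"api": "move_arm", "payload": {"commands": [[255, [-25, 0, 8], [0, 0, 0]], [255, [-40, 0, 13], [0, 0, 0]], [255, [-47, 0, 15], [0, 0, 0]], [255, [-47, 0, 15], [0, 0, 0]], [255, [-47, 30, 15], [0, 0, 0]], [255, [-47, 60, 15], [0, 0, 0]], [255, [-47, 85, 15], [0, 0, 0]], [255, [-47, 105, 15], [0, 0, 0]], [255, [-47, 117, 15], [0, 0, 0]], [255, [-47, 120, 15], [0, 0, 0]], [255, [-47, 120, 15], [0, 0, 0]]]}}

```text
time: 6.23
tcp_pos: [522.0, 294.9, 45.8]
orientation: [[0.601, -0.002, 0.799], [-0.799, -0.001, 0.601], [-0.0, -1.0, -0.003]]
ft_force: [0.8, 0.3, -2.3]
grip_width: 43.0
```

Run:
```python
from h import *
np.set_printoptions(precision=1,suppress=True)
o=manip.observe();print(o['tcp_pos'],o['ft_force'],o['grip_width'],plan([522.5,297,36],37))
s=manip.snapshot('scene'); a=s['img'][190:330,330:510,::-1]; cv2.imwrite('pics/c1.png',cv2.resize(a,(720,560),interpolation=cv2.INTER_CUBIC))
```

```text
[522.  294.9  45.8] [ 0.8  0.3 -2.3] 43.00434074820743 (array([-1.4,  9.8,  1.7]), array([ 0., -0., -0.]))
```

View pics/c1.png

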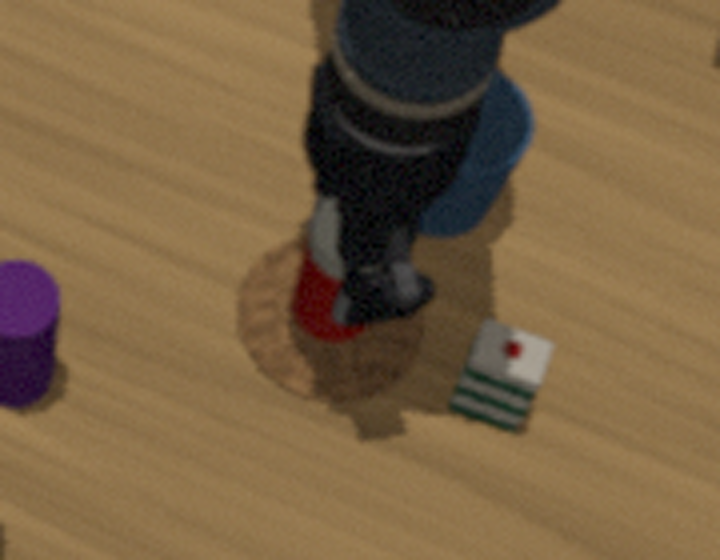

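The pot hovers over the coaster's centre, with its base near crop (330,325) and the coaster centre near (330,318). The cup at (480,170) and the stack at (505,370) are clear of the fingers. I lower it and release.

>>> {"api": "move_arm", "payload": {"commands": [[255, [-1, 4, 1], [0, 0, 0]], [255, [-1, 7, 1], [0, 0, 0]], [255, [-1, 9, 1], [0, 0, 0]], [255, [-1, 10.5, 1], [0, 0, 0]], [255, [-1, 10.5, 1], [0, 0, 0]]]}}

```text
time: 6.7
tcp_pos: [523.7, 298.0, 38.7]
orientation: [[0.602, 0.002, 0.798], [-0.798, 0.001, 0.602], [0.001, -1.0, 0.002]]
ft_force: [-2.0, -0.5, 4.3]
grip_width: 42.9
```

>>> {"api": "move_arm", "payload": {"commands": [[200, [0, 0, 0], [0, 0, 0]], [120, [0, 0, 0], [0, 0, 0]], [60, [0, 0, 0], [0, 0, 0]], [20, [0, 0, 0], [0, 0, 0]], [20, [0, 0, 0], [0, 0, 0]], [20, [0, 0, 0], [0, 0, 0]], [20, [0, -15, 0], [0, 0, 0]], [20, [0, -40, 0], [0, 0, 0]], [20, [0, -80, 0], [0, 0, 0]], [20, [0, -120, 0], [0, 0, 0]], [20, [0, -145, 0], [0, 0, 0]], [20, [0, -145, 0], [0, 0, 0]]]}}

```text
time: 7.7
tcp_pos: [526.5, 299.0, 189.9]
orientation: [[0.602, 0.013, 0.798], [-0.799, 0.005, 0.602], [0.003, -1.0, 0.013]]
ft_force: [1.4, 0.1, 0.2]
grip_width: 79.1
```

Run:
```python
from h import *
np.set_printoptions(precision=1,suppress=True)
o=manip.observe(); s=manip.snapshot('wrist'); save(s,'w2.png'); P=cloud(s,o).reshape(-1,3); x,y,z=P.T
g=(z>80)&(z<98)&(abs(x-522)<45)&(abs(y-297)<45); print('cap',cv2.minEnclosingCircle(P[g,:2].astype(np.float32)),z[g].mean())
m=manip.silhouettes('wrist','coaster')
for r in m[:1]:
    Q=P[r['mask'].ravel()]; Q=Q[Q[:,2]<12]; print(cv2.minEnclosingCircle(Q[:,:2].astype(np.float32)))
# door angle from earlier wrist n/a; use top
s=manip.snapshot('top'); P=cloud(s).reshape(-1,3); x,y,z=P.T
b=np.array([620.1,-92.2]); print('board oven',w2o(b))
print('hinge',ov(-110,-110))
# targets
print(plan([*(b+[28*.23,28*.972]),170],166.5))
```

```text
cap ((523.416748046875, 299.6171875), 22.174453735351562) 88.22506807181455
((522.8610229492188, 296.8558044433594), 50.34706115722656)
board oven [-146.6   -0.1]
hinge [ 504.7 -102.2]
(array([ 351.8,   11.3, -135.4]), array([ 0. , -2.3,  0. ]))
```

View pics/w2.png

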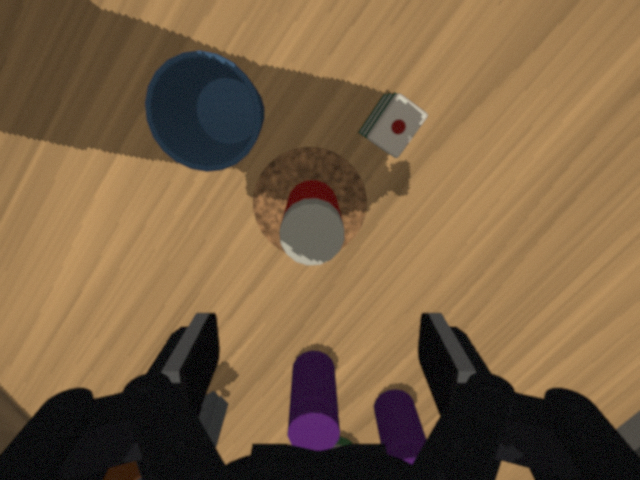

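The pot stands upright at wrist pixel (310,230), within 3 mm of the coaster's centre, and the cup and stack have not moved. The tray board's outer face is at oven x ≈ -151, so it needs about 39 mm of push.

Run:
```python
from h import *
print(plan([*ov(-185,0),165],-13.5)); 
R=rot(-13.5); print(R)
```

```text
(array([ 345.4,   16.3, -127.2]), array([-0.   ,  0.882,  0.   ]))
[[-0.23344536  0.          0.97236992]
 [-0.97236992  0.         -0.23344536]
 [-0.         -1.          0.        ]]
```

>>> {"api": "move_arm", "payload": {"commands": [[255, [345, 16, -127], [0, 0.882, 0]], [255, [345, 16, -127], [0, 0.882, 0]], [255, [345, 16, -127], [0, 0.882, 0]], [255, [345, 16, -127], [0, 0.882, 0]], [255, [345, 16, -127], [0, 0.882, 0]], [255, [345, 16, -127], [0, 0.882, 0]], [255, [345, 16, -127], [0, 0.882, 0]], [255, [345, 16, -127], [0, 0.882, 0]], [255, [345, 16, -127], [0, 0.882, 0]], [255, [345, 16, -127], [0, 0.882, 0]], [255, [345, 16, -127], [0, 0.882, 0]], [255, [345, 16, -127], [0, 0.882, 0]]]}}

```text
time: 8.85
tcp_pos: [627.8, -54.0, 163.1]
orientation: [[-0.234, -0.004, 0.972], [-0.972, 0.002, -0.234], [-0.001, -1.0, -0.005]]
ft_force: [-0.3, 0.6, -0.2]
grip_width: -0.2
```

Run:
```python
from h import *
o=manip.observe(); print(o['tcp_pos'],w2o(o['tcp_pos']),plan([*ov(-185,0),165],-13.5),plan([*ov(-185,0),69],-13.5))
```

```text
[627.76074691 -54.0068061  163.14245607] [-185.54671632   -1.59843878] (array([ 0.5, -1.9,  1.6]), array([ 0.005, -0.001, -0.001])) (array([ 0.6, 94.1,  2. ]), array([ 0.005, -0.001, -0.001]))
```

>>> {"api": "move_arm", "payload": {"commands": [[255, [0, 35, 1.5], [0, 0, 0]], [255, [0, 65, 1.5], [0, 0, 0]], [255, [0, 85, 1.5], [0, 0, 0]], [255, [0, 94, 1.5], [0, 0, 0]], [255, [0, 94, 1.5], [0, 0, 0]], [255, [8, 94, 1.5], [0, 0, 0]], [255, [15, 94, 1.5], [0, 0, 0]], [255, [19, 94, 1.5], [0, 0, 0]], [255, [23, 94, 1.5], [0, 0, 0]], [255, [27, 94, 1.5], [0, 0, 0]], [255, [31, 94, 1.5], [0, 0, 0]], [255, [35, 94, 1.5], [0, 0, 0]]]}}

```text
time: 9.85
tcp_pos: [624.3, -87.1, 73.8]
orientation: [[-0.233, 0.005, 0.973], [-0.973, 0.005, -0.233], [-0.006, -1.0, 0.004]]
ft_force: [1.1, 6.2, 2.7]
grip_width: 0.3
```

>>> {"api": "move_arm", "payload": {"commands": [[255, [3, 0, 0], [0, 0, 0]], [255, [6, 0, 0], [0, 0, 0]], [255, [9, 0, 0], [0, 0, 0]], [255, [12, 0, 0], [0, 0, 0]], [255, [14, 0, 0], [0, 0, 0]], [255, [16, 0, 0], [0, 0, 0]]]}}

```text
time: 10.35
tcp_pos: [620.6, -102.4, 73.7]
orientation: [[-0.232, 0.005, 0.973], [-0.973, 0.005, -0.232], [-0.006, -1.0, 0.004]]
ft_force: [3.3, 5.9, 3.0]
grip_width: 0.3
```

>>> {"api": "move_arm", "payload": {"commands": [[255, [2.5, 0, 0], [0, 0, 0]], [255, [5, 0, 0], [0, 0, 0]], [255, [7, 0, 0], [0, 0, 0]], [255, [9, 0, 0], [0, 0, 0]], [255, [10, 0, 0], [0, 0, 0]], [255, [11, 0, 0], [0, 0, 0]], [255, [12, 0, 0], [0, 0, 0]]]}}

```text
time: 10.93
tcp_pos: [617.7, -114.0, 73.8]
orientation: [[-0.232, 0.005, 0.973], [-0.973, 0.005, -0.232], [-0.006, -1.0, 0.004]]
ft_force: [1.7, 5.5, 3.2]
grip_width: -0.5
```

>>> {"api": "move_arm", "payload": {"commands": [[255, [1, 0, 0], [0, 0, 0]], [255, [2, 0, 0], [0, 0, 0]], [255, [2, 0, 0], [0, 0, 0]]]}}

```text
time: 11.18
tcp_pos: [617.5, -115.1, 73.7]
orientation: [[-0.232, 0.006, 0.973], [-0.973, 0.006, -0.233], [-0.007, -1.0, 0.004]]
ft_force: [2.1, 9.2, 2.8]
grip_width: 0.1
```

>>> {"api": "move_arm", "payload": {"commands": [[255, [1, 0, 0], [0, 0, 0]], [255, [2, 0, 0], [0, 0, 0]], [255, [2, 0, 0], [0, 0, 0]]]}}

```text
time: 11.43
tcp_pos: [617.5, -115.0, 73.8]
orientation: [[-0.232, 0.007, 0.973], [-0.973, 0.01, -0.232], [-0.011, -1.0, 0.004]]
ft_force: [4.4, 12.5, 3.4]
grip_width: -0.1
```

>>> {"api": "move_arm", "payload": {"commands": [[255, [1, 0, 0], [0, 0, 0]], [255, [2, 0, 0], [0, 0, 0]], [255, [2, 0, 0], [0, 0, 0]]]}}

```text
time: 11.68
tcp_pos: [617.5, -114.9, 73.8]
orientation: [[-0.231, 0.008, 0.973], [-0.973, 0.014, -0.231], [-0.015, -1.0, 0.004]]
ft_force: [4.5, 16.9, 4.0]
grip_width: -0.2
```

The tray has stopped and the force is rising to about 17 N, so it is home. I back off and check.

>>> {"api": "move_arm", "payload": {"commands": [[255, [-4, 0, 0], [0, 0, 0]], [255, [-15, 0, 0], [0, 0, 0]], [255, [-35, 0, 0], [0, 0, 0]], [255, [-50, 0, 0], [0, 0, 0]], [255, [-60, -30, 0], [0, 0, 0]], [255, [-65, -70, 0], [0, 0, 0]], [255, [-65, -110, 0], [0, 0, 0]], [255, [-65, -120, 0], [0, 0, 0]], [255, [-65, -120, 0], [0, 0, 0]]]}}

```text
time: 12.43
tcp_pos: [632.7, -59.0, 198.1]
orientation: [[-0.233, 0.011, 0.972], [-0.972, -0.003, -0.233], [0.0, -1.0, 0.011]]
ft_force: [0.2, -0.9, 0.3]
grip_width: -0.1
```

Run:
```python
from h import *
np.set_printoptions(precision=1,suppress=True)
o=manip.observe(); s=manip.snapshot('wrist'); save(s,'w3.png'); P=cloud(s,o).reshape(-1,3); P=P[~np.isnan(P[:,0])]; z=P[:,2]
q=w2o(P); print(o['tcp_pos'])
g=(z>84)&(z<96)&(q[:,0]>-160)&(q[:,0]<-90)&(abs(q[:,1])<82); print('board',g.sum(),np.percentile(q[g],[1,50,99],axis=0) if g.any() else '')
g=(z>123)&(z<140)&(q[:,0]<0)&(q[:,0]>-125); print('roof',np.percentile(q[g],[1,50,99],axis=0))
H=ov(-110,-110); rel=P[:,:2]-H; 
g=(z>110)&(z<124)&(rel[:,1]>15)&(np.linalg.norm(rel,axis=1)<235)&(abs(P[:,0]-535)<50)
print(g.sum(),cv2.minAreaRect(P[g,:2].astype(np.float32)))
```

```text
[632.7 -59.  198.1]
board 1818 [[-114.3  -81.4]
 [-111.   -31.8]
 [ -94.3   73.9]]
roof [[-111.6 -107.5]
 [-104.8    0. ]
 [ -37.3  110.9]]
14099 ((535.78955078125, 2.8021469116210938), (198.40234375, 31.931995391845703), 71.29826354980469)
```

View pics/w3.png

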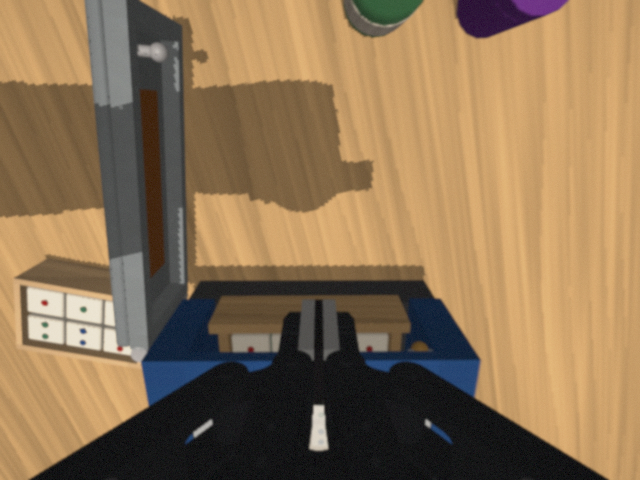

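The board sits about 2 mm proud of the front, which means home; it spans pixels (210-410, 300-325). The door stands about 85° open at (140,180). I go round to the door's outer face next.

```bash
cat >> h.py <<'E'
def door(th,off,y=150): # th deg; TCP xy with finger centre off mm outside outer face
    a=A+np.radians(th); H=ov(-110,-110); x=-22-off; c,s=np.cos(a),np.sin(a); return H+[c*x-s*y,s*x+c*y]
E
python3 - <<'E'
from h import *
print(door(85,30)); print(plan([*door(85,30),190],71.5)); print(plan([*door(85,30),75],71.5))
E
```

```text
[503.00116717  56.58807168]
(array([ -82.3,    3.9, -151.9]), array([-0.005, -1.484,  0.005]))
(array([ -82.3,  118.9, -152.6]), array([-0.005, -1.484,  0.005]))
```

>>> {"api": "move_arm", "payload": {"commands": [[255, [-15, 0, -35], [0, -0.12, 0]], [255, [-35, 0, -70], [0, -0.24, 0]], [255, [-55, 0, -105], [0, -0.36, 0]], [255, [-75, 3, -135], [0, -0.48, 0]], [255, [-82, 4, -152], [0, -0.6, 0]], [255, [-82, 4, -152], [0, -0.72, 0]], [255, [-82, 4, -152], [0, -0.84, 0]], [255, [-82, 4, -152], [0, -0.96, 0]], [255, [-82, 4, -152], [0, -1.08, 0]], [255, [-82, 4, -152], [0, -1.2, 0]], [255, [-82, 4, -152], [0, -1.32, 0]], [255, [-82, 4, -152], [0, -1.44, 0]]]}}

```text
time: 13.48
tcp_pos: [499.7, 56.4, 185.0]
orientation: [[0.935, -0.004, 0.353], [-0.353, -0.0, 0.936], [-0.004, -1.0, -0.002]]
ft_force: [0.0, 0.1, 0.4]
grip_width: -0.0
```

Run:
```python
from h import *
np.set_printoptions(precision=1,suppress=True)
print(manip.observe()['tcp_pos'],plan([*door(85,30),74],71.5),plan([*door(85,17),74],71.5))
s=manip.snapshot('top'); P=cloud(s).reshape(-1,3); x,y,z=P.T
m=manip.silhouettes('top','door')
if m:
    Q=P[m[0]['mask'].ravel()]; Q=Q[(Q[:,2]>110)&(Q[:,2]<122)]; print(cv2.minAreaRect(Q[:,:2].astype(np.float32)))
```

```text
[499.7  56.4 185. ] (array([  3.5, 111. ,   1.5]), array([ 0., -0., -0.])) (array([ 16.5, 111. ,   2. ]), array([ 0., -0., -0.]))
((560.085693359375, 93.65110778808594), (14.03692626953125, 19.778085708618164), 73.23401641845703)
```

>>> {"api": "move_arm", "payload": {"commands": [[255, [-3, 35, 1], [0, 0, 0]], [255, [-3, 70, 1], [0, 0, 0]], [255, [-3, 95, 1], [0, 0, 0]], [255, [-3, 108, 1], [0, 0, 0]], [255, [-3, 111, 1], [0, 0, 0]], [255, [-3, 111, 1], [0, 0, 0]]]}}

```text
time: 14.08
tcp_pos: [496.5, 58.5, 74.1]
orientation: [[0.933, -0.005, 0.361], [-0.361, -0.0, 0.933], [-0.005, -1.0, -0.002]]
ft_force: [0.7, -0.1, 0.8]
grip_width: 0.2
```

Run:
```python
from h import *
np.set_printoptions(precision=1,suppress=True)
o=manip.observe(); print(o['tcp_pos'],o['ft_force'])
s=manip.snapshot('scene'); a=s['img'][100:300,180:400,::-1]; cv2.imwrite('pics/c2.png',cv2.resize(a,(660,600),interpolation=cv2.INTER_CUBIC))
def arc(ths,off,z,lag=0):
    for t in ths:
        d,r=plan([*door(t,off),z],t-13.5,o); print(t,d,r)
arc(range(85,40,-4),11,74)
```

```text
[496.5  58.5  74.1] [ 0.7 -0.1  0.8]
85 [25.7  0.   1.4] [ 0. -0. -0.]
81 [36.2 -0.   3.8] [ 0.  0. -0.]
77 [46.7 -0.1  5.5] [ 0.   0.1 -0. ]
73 [57.4 -0.1  6.4] [ 0.   0.2 -0. ]
69 [68.1 -0.2  6.6] [ 0.   0.2 -0. ]
65 [78.8 -0.2  6.1] [ 0.   0.3 -0. ]
61 [89.5 -0.3  4.8] [ 0.   0.4 -0. ]
57 [100.   -0.3   2.7] [ 0.   0.4 -0. ]
53 [110.4  -0.4  -0. ] [ 0.   0.5 -0. ]
49 [120.5  -0.4  -3.5] [ 0.   0.6 -0. ]
45 [130.4  -0.4  -7.7] [ 0.   0.7 -0. ]
41 [139.9  -0.5 -12.5] [ 0.   0.7 -0. ]
```

View pics/c2.png

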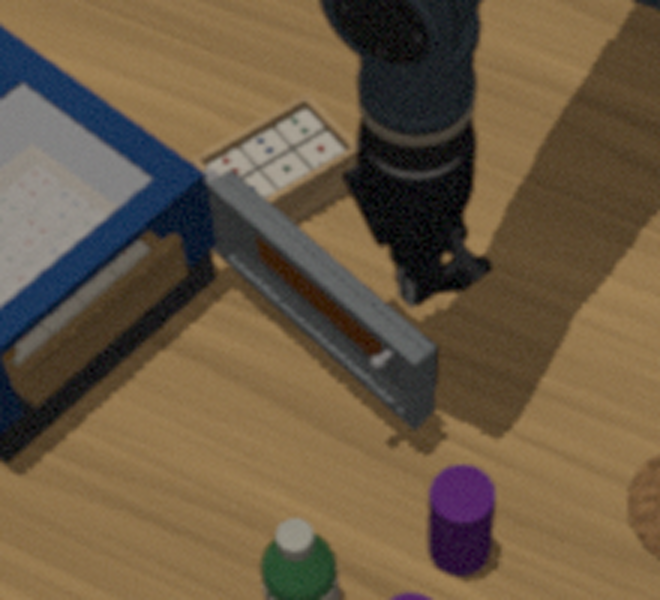

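The closed fingers are behind the door's outer face at crop (410,280), the tray board is home at (100,320), and the way is clear. I push the door along its arc.

>>> {"api": "move_arm", "payload": {"commands": [[255, [8, 0, 0.5], [0, 0, 0]], [255, [15, 0, 1], [0, 0, 0]], [255, [20, 0, 1], [0, 0, 0]], [255, [24, 0, 1.4], [0, 0, 0]], [255, [28, 0, 2.2], [0, 0.02, 0]], [255, [33, 0, 3.2], [0, 0.05, 0]], [255, [38, 0, 4.2], [0, 0.08, 0]], [255, [43, 0, 5], [0, 0.115, 0]], [255, [48, 0, 5.7], [0, 0.15, 0]], [255, [53, 0, 6.1], [0, 0.18, 0]], [255, [57.5, 0, 6.4], [0, 0.21, 0]], [255, [63, 0, 6.5], [0, 0.245, 0]]]}}

```text
time: 15.13
tcp_pos: [560.0, 42.1, 76.6]
orientation: [[0.817, -0.0, 0.576], [-0.576, 0.0, 0.817], [-0.001, -1.0, -0.0]]
ft_force: [-1.4, 1.0, 0.4]
grip_width: -0.1
```

```bash
cat >> h.py <<'E'
def arc(ths,off,z):
    o=manip.observe(); p=o['tcp_pos']; R=o['orientation']; jaw=np.degrees(np.arctan2(R[1,2],R[0,2]))
    # actual finger position in hinge polar terms -> door angle estimate with off 11
    H=ov(-110,-110); d=p[:2]-H; r=np.hypot(*d); ang=np.degrees(np.arctan2(d[1],d[0])); th=ang+13.5-np.degrees(np.arcsin(33/r))
    print('t',o['time'],'tcp',p.round(1),'F',o['ft_force'].round(1),'jaw',round(jaw,1),'door~',round(th,1),'y',round(np.sqrt(r*r-33**2),1))
    for t in ths:
        d,rv=plan([*door(t,off),z],t-13.5,o); print(t,d,rv)
E
python3 - <<'E'
from h import *
np.set_printoptions(precision=3,suppress=True)
arc(range(68,32,-3),11,74)
E
```

```text
t 15.1333 tcp [560.   42.1  76.6] F [-1.4  1.   0.4] jaw 54.8 door~ 70.2 y 150.9
68 [5.8 2.6 0.5] [ 0.     0.005 -0.001]
65 [13.7  2.6  1.9] [ 0.     0.058 -0.001]
62 [21.7  2.6  3. ] [ 0.     0.11  -0.001]
59 [29.7  2.6  3.7] [ 0.     0.162 -0.001]
56 [37.7  2.6  3.9] [ 0.     0.215 -0.   ]
53 [45.7  2.6  3.7] [ 0.     0.267 -0.   ]
50 [53.8  2.6  3.1] [ 0.     0.319 -0.   ]
47 [61.7  2.6  2. ] [ 0.     0.372 -0.   ]
44 [69.6  2.6  0.6] [ 0.     0.424 -0.   ]
41 [77.5  2.6 -1.3] [ 0.     0.477 -0.   ]
38 [85.2  2.6 -3.6] [ 0.     0.529 -0.   ]
35 [92.8  2.6 -6.2] [ 0.     0.581 -0.   ]
```

>>> {"api": "move_arm", "payload": {"commands": [[255, [6, 1, 0.5], [0, 0.005, 0]], [255, [14, 1, 2], [0, 0.058, 0]], [255, [22, 1, 3], [0, 0.11, 0]], [255, [30, 1, 3.7], [0, 0.162, 0]], [255, [38, 1, 3.9], [0, 0.215, 0]], [255, [46, 1, 3.7], [0, 0.267, 0]], [255, [54, 1, 3], [0, 0.319, 0]], [255, [62, 1, 2], [0, 0.372, 0]], [255, [70, 1, 0.5], [0, 0.424, 0]], [255, [77.5, 1, -1.3], [0, 0.477, 0]], [255, [85, 1, -3.6], [0, 0.529, 0]], [255, [93, 1, -6.2], [0, 0.581, 0]]]}}

```text
time: 16.13
tcp_pos: [633.3, -16.7, 76.3]
orientation: [[0.367, 0.001, 0.93], [-0.93, 0.0, 0.367], [0.0, -1.0, 0.001]]
ft_force: [-0.5, 0.8, 2.7]
grip_width: 0.1
```

Run:
```python
from h import *
np.set_printoptions(precision=3,suppress=True)
arc([35,32,29,26.5,24,22,20,18,16.5,15,13.5,12],11,74)
s=manip.snapshot('scene'); a=s['img'][100:300,120:360,::-1]; cv2.imwrite('pics/c3.png',cv2.resize(a,(720,600),interpolation=cv2.INTER_CUBIC))
```

```text
t 16.1333 tcp [633.3 -16.7  76.3] F [-0.5  0.8  2.7] jaw 21.5 door~ 34.8 y 150.9
35 [-0.6  2.3 -1. ] [-0.001  0.     0.   ]
32 [7.3 2.3 0.5] [-0.001  0.053  0.   ]
29 [15.3  2.3  1.6] [-0.001  0.105  0.   ]
26.5 [22.   2.3  2.2] [-0.001  0.149  0.   ]
24 [28.7  2.3  2.5] [-0.001  0.192  0.   ]
22 [34.   2.3  2.6] [-0.001  0.227  0.   ]
20 [39.4  2.3  2.4] [-0.001  0.262  0.   ]
18 [44.7  2.3  2.1] [-0.001  0.297  0.   ]
16.5 [48.7  2.3  1.7] [-0.001  0.323  0.   ]
15 [52.7  2.3  1.2] [-0.001  0.35   0.   ]
13.5 [56.7  2.3  0.6] [-0.001  0.376 -0.   ]
12 [60.7  2.3 -0.1] [-0.001  0.402 -0.   ]
```

View pics/c3.png

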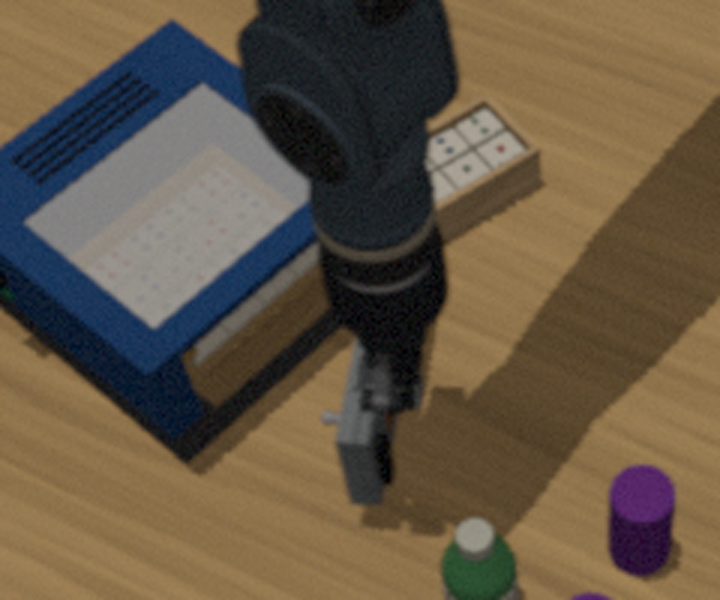

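The door follows the fingers at about 35° (free edge at crop (365,470)), and the bottle at (478,570) is clear. I continue more slowly.

>>> {"api": "move_arm", "payload": {"commands": [[255, [7, 1, 0.5], [0, 0.053, 0]], [255, [15, 1, 1.6], [0, 0.105, 0]], [255, [22, 1, 2.2], [0, 0.149, 0]], [255, [28.5, 1, 2.5], [0, 0.192, 0]], [255, [34, 1, 2.6], [0, 0.227, 0]], [255, [39.5, 1, 2.4], [0, 0.262, 0]], [255, [44.5, 1, 2.1], [0, 0.297, 0]], [255, [48.5, 1, 1.7], [0, 0.323, 0]], [255, [52.5, 1, 1.2], [0, 0.35, 0]], [255, [56.5, 1, 0.6], [0, 0.376, 0]], [255, [60.5, 1, 0], [0, 0.402, 0]]]}}

```text
time: 17.1
tcp_pos: [654.6, -72.8, 74.3]
orientation: [[-0.026, -0.0, 1.0], [-1.0, 0.0, -0.026], [-0.0, -1.0, -0.0]]
ft_force: [-0.5, 1.1, 0.5]
grip_width: 0.1
```

Run:
```python
from h import *
np.set_printoptions(precision=3,suppress=True)
arc([11,10,9,8,7,6.3,5.6,4.9,4.2,3.5,2.8,2.1],11,74)
```

```text
t 17.1 tcp [654.6 -72.8  74.3] F [-0.5  1.1  0.5] jaw -1.5 door~ 12.1 y 149.1
11 [2.9 0.3 1.5] [ 0.     0.018 -0.   ]
10 [5.6 0.3 2. ] [ 0.     0.035 -0.   ]
9 [8.2 0.3 2.5] [ 0.     0.053 -0.   ]
8 [10.8  0.3  2.9] [ 0.    0.07 -0.  ]
7 [13.5  0.3  3.3] [ 0.     0.088 -0.   ]
6.3 [15.4  0.3  3.5] [ 0.   0.1 -0. ]
5.6 [17.2  0.3  3.7] [ 0.     0.112 -0.   ]
4.9 [19.1  0.3  3.9] [ 0.     0.124 -0.   ]
4.2 [21.   0.3  4.1] [ 0.     0.137 -0.   ]
3.5 [22.8  0.3  4.2] [ 0.     0.149 -0.   ]
2.8 [24.7  0.3  4.3] [ 0.     0.161 -0.   ]
2.1 [26.6  0.3  4.4] [ 0.     0.173 -0.   ]
```

>>> {"api": "move_arm", "payload": {"commands": [[255, [3, 0, 0.8], [0, 0.018, 0]], [255, [5.5, 0, 1.2], [0, 0.035, 0]], [255, [8, 0, 1.6], [0, 0.053, 0]], [255, [10.5, 0, 2], [0, 0.07, 0]], [255, [13, 0, 2.4], [0, 0.088, 0]], [255, [15, 0, 2.7], [0, 0.1, 0]], [255, [17, 0, 3], [0, 0.112, 0]], [255, [19, 0, 3.2], [0, 0.124, 0]], [255, [20.5, 0, 3.4], [0, 0.137, 0]], [255, [22, 0, 3.6], [0, 0.149, 0]], [255, [23.5, 0, 3.7], [0, 0.161, 0]], [255, [24.5, 0, 3.8], [0, 0.173, 0]]]}}

```text
time: 18.1
tcp_pos: [657.9, -93.5, 74.6]
orientation: [[-0.195, 0.0, 0.981], [-0.981, 0.007, -0.195], [-0.007, -1.0, -0.001]]
ft_force: [0.6, 11.5, -0.2]
grip_width: -0.1
```

Run:
```python
from h import *
np.set_printoptions(precision=3,suppress=True)
arc([1.4,0.7,0],11,74)
```

```text
t 18.1 tcp [657.9 -93.5  74.6] F [ 0.6 11.5 -0.2] jaw -11.2 door~ 4.3 y 149.9
1.4 [7.6 0.5 1.9] [ 0.001  0.015 -0.007]
0.7 [9.4 0.5 2.3] [ 0.001  0.028 -0.007]
0 [11.3  0.5  2.6] [ 0.001  0.04  -0.007]
```

>>> {"api": "move_arm", "payload": {"commands": [[255, [1, 0, 0.2], [0, 0.005, 0]], [255, [2, 0, 0.4], [0, 0.01, 0]], [255, [3, 0, 0.6], [0, 0.015, 0]], [255, [4, 0, 0.8], [0, 0.015, 0]]]}}

```text
time: 18.43
tcp_pos: [658.1, -94.0, 74.6]
orientation: [[-0.206, 0.001, 0.978], [-0.978, 0.013, -0.206], [-0.013, -1.0, -0.002]]
ft_force: [0.4, 17.2, 1.6]
grip_width: -0.2
```

>>> {"api": "move_arm", "payload": {"commands": [[255, [1, 0, 0.2], [0, 0.005, 0]], [255, [2, 0, 0.4], [0, 0.01, 0]], [255, [2, 0, 0.4], [0, 0.01, 0]]]}}

```text
time: 18.68
tcp_pos: [658.0, -100.8, 74.5]
orientation: [[-0.219, 0.0, 0.976], [-0.976, 0.003, -0.219], [-0.003, -1.0, -0.001]]
ft_force: [0.3, 2.3, -0.2]
grip_width: -0.2
```

Run:
```python
from h import *
np.set_printoptions(precision=3,suppress=True)
arc([0.7,0],11,74)
```

```text
t 18.6833 tcp [ 658.  -100.8   74.5] F [ 0.3  2.3 -0.2] jaw -12.6 door~ 1.6 y 149.7
0.7 [2.3 0.5 0.9] [ 0.001  0.003 -0.003]
0 [4.1 0.5 1.2] [ 0.001  0.015 -0.003]
```

>>> {"api": "move_arm", "payload": {"commands": [[255, [1, 0, 0], [0, 0.005, 0]], [255, [2, 0, 0], [0, 0.01, 0]], [255, [3, 0, 0], [0, 0.01, 0]], [255, [3, 0, 0], [0, 0.01, 0]]]}}

```text
time: 19.02
tcp_pos: [657.9, -102.9, 74.6]
orientation: [[-0.228, 0.002, 0.974], [-0.974, 0.007, -0.228], [-0.007, -1.0, 0.0]]
ft_force: [2.1, 9.7, -0.4]
grip_width: 0.1
```

>>> {"api": "move_arm", "payload": {"commands": [[255, [1, 0, 0], [0, 0, 0]], [255, [2, 0, 0], [0, 0, 0]], [255, [3, 0, 0], [0, 0, 0]], [255, [3, 0, 0], [0, 0, 0]]]}}

```text
time: 19.35
tcp_pos: [657.9, -102.9, 74.7]
orientation: [[-0.226, 0.003, 0.974], [-0.974, 0.012, -0.227], [-0.012, -1.0, 0.0]]
ft_force: [3.2, 15.2, 0.6]
grip_width: 0.3
```

>>> {"api": "move_arm", "payload": {"commands": [[255, [-5, 0, 0], [0, 0, 0]], [255, [-15, 0, 0], [0, 0, 0]], [255, [-35, 0, 0], [0, 0, 0]], [255, [-50, -10, 0], [0, 0, 0]], [255, [-60, -40, 0], [0, 0, 0]], [255, [-80, -80, 0], [0, 0, 0]], [255, [-105, -115, 0], [0, 0, 0]], [255, [-140, -130, 0], [0, 0, 0]], [255, [-160, -130, 0], [0, 0, 0]], [255, [-160, -130, 0], [0, 0, 0]], [255, [-160, -130, 0], [0, 0, 0]]]}}

```text
time: 20.27
tcp_pos: [693.8, 47.5, 205.7]
orientation: [[-0.228, 0.002, 0.974], [-0.974, -0.002, -0.228], [0.001, -1.0, 0.002]]
ft_force: [0.6, -1.0, 0.2]
grip_width: -0.0
```

Run:
```python
from h import *
np.set_printoptions(precision=1,suppress=True)
o=manip.observe(); s=manip.snapshot('wrist'); save(s,'w4.png'); P=cloud(s,o).reshape(-1,3); P=P[~np.isnan(P[:,0])]; z=P[:,2]; q=w2o(P); print(o['time'],o['tcp_pos'])
g=(z>112)&(z<122)&(q[:,0]>-175)&(q[:,0]<-100)&(q[:,1]<115)&(q[:,1]>-115)
for lo in range(-110,110,30):
    k=g&(q[:,1]>lo)&(q[:,1]<lo+30)
    if k.sum()>5: print(lo,k.sum(),np.percentile(q[k,0],[2,50,98]))
for c in ['top','scene']:
    s=manip.snapshot(c); save(s,c+'9.png'); P0=np.load(c+'0.npz')['P']; P1=cloud(s)
    for n in ['crate','thinner','stack','cup','pot']:
        r=manip.silhouettes(c,n)[:1]
        for a in r: X=P1[a['mask']]; X=X[~np.isnan(X[:,0])]; print(c,n,round(a['confidence'],2),np.percentile(X,2,axis=0),np.percentile(X,98,axis=0))
    if c=='scene': sc=s['img'][100:370,90:490,::-1]
    else: cv2.imwrite('pics/f1.png',cv2.resize(s['img'][100:420,120:620,::-1],(800,512)))
cv2.imwrite('pics/f2.png',cv2.resize(sc,(800,540)))
```

```text
20.2667 [693.8  47.5 205.7]
10 48 [-133.5 -132.6 -131. ]
40 60 [-133.7 -132.5 -131. ]
top thinner 0.85 [688.5  85.5   6.2] [724.1 109.3 110.9]
top stack 0.89 [514.8 370.6   1.1] [541.  405.   61.4]
top cup 0.85 [391.2 287.5   1. ] [454.5 352.6  80.4]
top pot 0.7 [500.6 277.9   2.2] [540.6 322.6  90.2]
scene crate 0.66 [ 350.9 -121.1   -0.2] [440.3 -50.4  49.4]
scene thinner 0.66 [701.7  67.6  13. ] [740.5 109.3 112.2]
scene stack 0.67 [517.7 371.5   0.3] [545.  406.8  63.4]
scene cup 0.63 [392.9 288.8   5.2] [459.1 350.8  82.6]
scene pot 0.82 [507.2 279.2  11.6] [546.5 319.4  92.5]
```

View pics/f1.png

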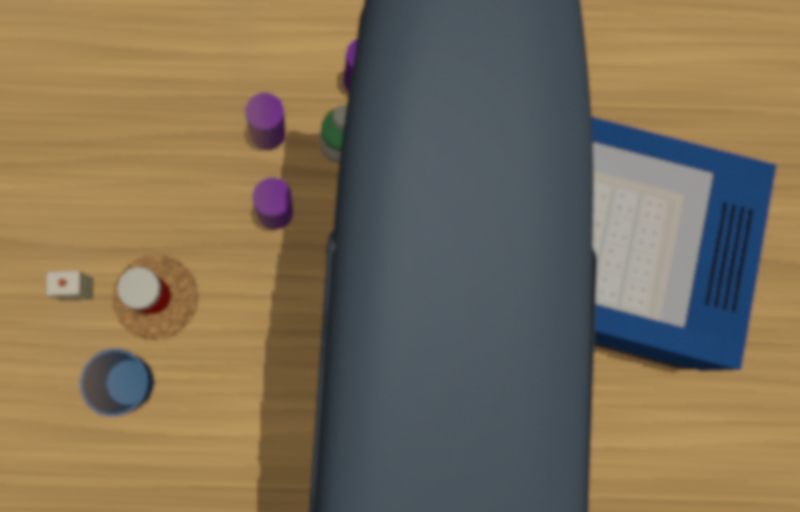

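View pics/w4.png

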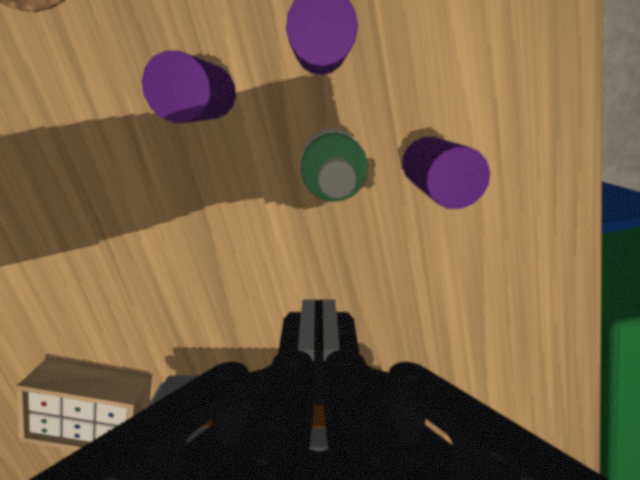

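The pot is on the coaster at (145,290), and the cup, stack, bottle and purple pots are where they were. In the wrist view the door lies along the oven front. The arm hides the door from above, so I move clear for a final check.

>>> {"api": "move_arm", "payload": {"commands": [[255, [-12, -10, -35], [0, 0, 0]], [255, [-24, -20, -75], [0, 0, 0]], [255, [-36, -30, -112], [0, 0, 0]], [255, [-48, -40, -150], [0, 0, 0]], [255, [-60, -40, -188], [0, 0, 0]], [255, [-72, -40, -225], [0, 0, 0]], [255, [-84, -40, -262], [0, 0, 0]], [255, [-89, -40, -278], [0, 0, 0]], [255, [-89, -40, -278], [0, 0, 0]], [255, [-89, -40, -278], [0, 0, 0]]]}}

```text
time: 21.75
tcp_pos: [442.9, 197.5, 245.2]
orientation: [[-0.228, 0.002, 0.974], [-0.974, 0.0, -0.228], [-0.001, -1.0, 0.002]]
ft_force: [0.3, -0.2, -0.8]
grip_width: -0.1
```

Run:
```python
from h import *
np.set_printoptions(precision=1,suppress=True)
print(manip.observe()['time'])
for c in ['top','scene']:
    s=manip.snapshot(c); P=cloud(s).reshape(-1,3); P=P[~np.isnan(P[:,0])]; z=P[:,2]; q=w2o(P)
    g=(z>111)&(z<123)&(q[:,0]>-175)&(q[:,0]<-108)
    for lo in range(-110,110,30):
        k=g&(q[:,1]>lo)&(q[:,1]<lo+30)
        if k.sum()>5: print(c,lo,k.sum(),np.percentile(q[k,0],[5,50,95]))
    for a in manip.silhouettes(c,'crate')[:1]: X=cloud(s)[a['mask']]; print('crate',np.nanpercentile(X,[2,98],axis=0))
a=s['img'][100:370,90:490,::-1]; cv2.imwrite('pics/fin.png',cv2.resize(a,(800,540)))
```

```text
21.75
top -110 269 [-132.1 -121.8 -110.9]
top -80 260 [-132.1 -121.7 -111.1]
top -50 257 [-131.8 -121.2 -110.8]
top -20 253 [-132.  -121.5 -110.6]
top 10 241 [-131.9 -121.4 -110.6]
top 40 245 [-131.7 -121.  -110.7]
top 70 228 [-131.3 -120.9 -110.2]
top 100 10 [-119.5 -110.1 -109.4]
scene -110 158 [-132.8 -121.7 -109.9]
scene -80 155 [-132.9 -122.3 -110.6]
scene -50 160 [-132.6 -121.7 -109.4]
scene -20 166 [-132.1 -121.9 -109.9]
scene 10 174 [-132.3 -121.4 -109.3]
scene 40 174 [-132.4 -121.7 -109.3]
scene 70 188 [-132.1 -121.4 -109.2]
scene 100 30 [-129.6 -110.9 -108.6]
crate [[ 359.9 -149.4    4.1]
 [ 473.4  -54.    47.8]]
```

View pics/fin.png

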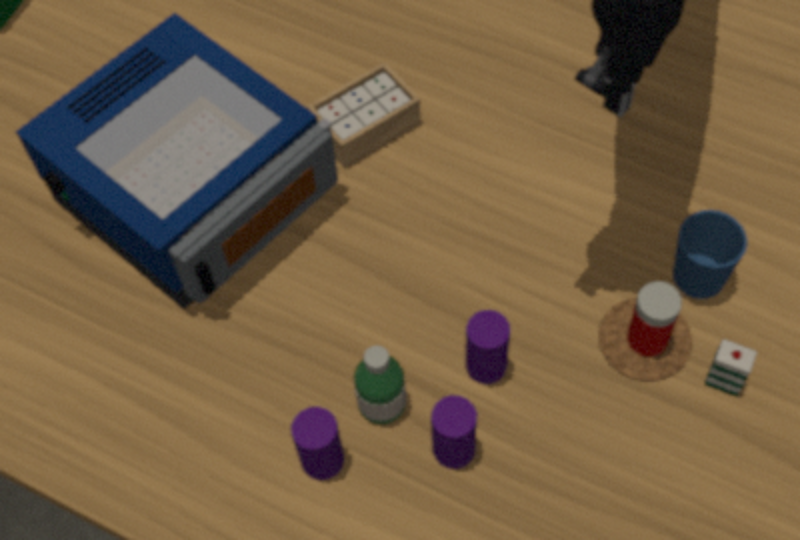

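The door is flat and shut along its whole width (crop (255,220)). The pot stands on the coaster (655,320), and nothing else has moved.

```bash
python3 -c "
from cell import manip
print(manip.sign_off())"
```

```text
the job is handed in; nothing more can be done
None
```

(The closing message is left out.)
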